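# Clear the slide tray and pull-check the spring gauge

### The arm

A 6-joint arm with a two-finger parallel gripper is mounted at the origin on the work surface. World frame = base frame: x ahead of the robot, y to its left, z up, the work surface at z = 0. Lengths are in m, angles in rad, forces in N, time in s.
With the tool pointing down it reaches from about 0.25 to 0.725 m from the base axis. Payload 4 kg.
Tool frame: the origin (TCP) lies between the finger pads, 19 mm behind the fingertips; this is the grasp point; z points along the fingers, y is the line along which they close (so a half turn about z gives the same grasp; the last joint's range is limited). The gripper opens to 85 mm and grips with 20 to 120 N. Pads are 22 mm wide; open, the fingers measure 114 mm over their backs; the gripper's body (76 mm by 85 mm) begins 54 mm behind the grasp point. The pads swing forward as they close: fully open they stand 13 mm farther back than shut.
Start: joints at [1.165, 0.241, 0.005, 1.335, 0, 1.571], TCP at [0.197, 0.459, 0.25] pointing down, gripper open.
Joint ranges: [-2.72, 2.72], [-1.05, 1.87], [-1.09, 1.28], [-1.99, 2.15], [-1.42, 1.44], [-3.14, 3.14]. Speed limits (rad/s): [2.79, 2.79, 3.14, 3.14, 3.14, 3.14].

### API

Orientations are given as a unit quaternion [x, y, z, w].
In Python, from workcell import get_obs, camera, job_done, silhouettes gives the robot as it stands. The module is installed in compiled form; this text tells all that it offers.
- The arm moves only by the tool drive_tool, never from a script. Its argument "increments" is a list of rows, each a list of 3 entries, a list of its own where there are three numbers: the shift along the world's x, y, z in mm, then the turn, a rotation vector about the world's x, y, z in degrees, then the opening, from 0 (shut) to 1 (fully open). A call has 1 to 8 rows; each row shifts and turns the commanded pose from where the row before left it; what a row does not reach is not made up. A row lasts 1/12 s, in which the tool goes at most 41.7 mm and 7.16 degrees, less where a joint would pass 70% of its speed; a pose out of reach is approached as far as the arm can. A call is refused whole if a number of a shift passes 41.7 or a number of a turn 7.16, either way. A call with a gripper value outside its range is refused whole. The fingers move at their own pace and stop on an object; the grip force is fixed at half the most. Time passes only in rows, so rows that do not move let the fingers close. It gives the time, the measured TCP pose, the force, the opening and the grip force at its end, in the units of the state.
- get_obs(): the state, without advancing time (a new reading comes with each control period).
- camera(name): name is "side" or "top" or "wrist"; returns a dict with "image" (400x640x3 uint8, red, green, blue), "K" (3x3 intrinsics, pixels), "k1" (the pictures are not rectified: a ray, as slopes to the right and down, at radius r is drawn at 1 + k1 r^2 times it, then the intrinsics apply), "view" (4x4, takes a point from world to camera coordinates). Camera axes: x right, y down, z forward; pixel columns grow to the right and rows downward; lengths in m; the calibration is good to about 2 mm. A picture is of the moment at which its call begins. There is no depth.
- job_done(): hands the job in; it is judged then, once.
Trained networks look in a picture, given as the dict that the camera call returned (one of the last four; its "shot" number tells which), for a name from the list of things; names that differ only in an ending like _2 or _b are one class to them, and where a whole thing is asked for, a point or a joint stands for the part that bears it (a point fixed in the world has none). Each returns a list of dicts, best first, with "conf" (0 to 1); they miss things now and then, are a little off and sometimes report something else, mostly with a low value. They report only what shows in the picture. A call takes as long as a camera call.
- silhouettes(query, picture): "region" (400x640 bool, what is visible of it) and "bbox" ([left, top, right, bottom] in pixels, round what is visible of it).
The state is a dict: "clock": time; "joint_pos": joint angles; "joint_vel": joint speeds; "tau": joint torques, N m; "eef_pos": TCP position; "tool_rot": TCP orientation; "ft_force": force on the tool from outside, world axes, zero at the start; "ft_torque": the same for the moment, N m; "grip_width": finger opening in m; "grasp_force": force on a finger pad.
Only numpy, scipy, OpenCV 4.12 (cv2) and the standard library are available. Lean on these libraries where they do the work, as an engineer would, in place of code of your own. Each camera call takes 0.05 s, during which the arm holds its last target. There are 200 camera calls.

### The job

The slide tray stands in the way of the spring gauge: keeping it flat on the bench, never lifted or tipped, slide it by its handle round the fixed pots and stands without touching them or the gauge, until it sits inside the green outline, square to it, and let go. Then pull the gauge's black grip out until the red pointer is level with the yellow marker, hold it steady there for two seconds, and ease it fully home before letting go, so that it never snaps back. Leave the marker as it is set, do not touch the cooling block, and leave everything else on the bench undisturbed.

Things in the scene. Friction and masses are not known exactly. Their poses are not given: they have to be found in the camera images.
- tray: the loose slide tray, an open blue plastic tray 110 mm long (its x) by 76 mm wide (its y), walls 30 mm high, 0.28 to 0.56 kg, with a white upright handle plate in its middle: 70 mm long along x, 14 mm thick along y, top at 80 mm. Origin: centre of its underside. The handle is pinched from above across y (TCP about 60 mm up: held low and firmly, it does not pitch as it drags)
- bay: the parking bay, a flat green outline (no thickness to speak of) round a pale rectangle, inside 130 mm (its x) by 96 mm (its y), drawn on the bench on the left or on the right. Origin: its centre, on the bench. The tray parks with its long side along the bay's x, either way round
- gauge: the spring gauge's grey base, fixed to the bench: 180 mm long (x) by 70 mm wide (y) by 42 mm high, with two steel feet 110 mm wide (y), 16 mm long, at x = -70 and +70 mm; origin: centre of its underside. Its rod comes out of the -x face; pulling goes towards the base's own -x. The white scale on its top has a tick every 10 mm
- grip (a point): grip point of the gauge's pull: a black upright round post 24 mm in diameter with a red top, from 15 to 85 mm above the bench; this point is on its axis 62 mm above the bench, 45 mm in front (-x) of the base's face when home. The post stands on the end of a steel rod of 10 mm diameter at 26 mm height
- pointer (a point): middle of the red pointer bar that moves with the grip along the scale on top of the gauge, 46 mm above the bench
- mark (a point): the place on the scale, in the pointer's path, where the pointer stands level with the yellow marker. The marker is a yellow bar across the scale with a tab over the base's +y edge; leave it as it is set
- pull (a joint): how far the gauge is pulled out, m: 0 home, 0.105 at most. A spring draws it home with about 2.4 N at 0, plus 1.2 N per 10 mm, damped 8 N s/m; let go when out, it snaps back
- marker (a joint): the set pull, m: the value of joint pull at which the pointer stands level with the yellow marker (0.05 to 0.09)
- cooler: fixed white cooling block with yellow blocks on top, 130 (x) by 110 (y) by 53 mm high, on the side where the bay is not; origin: centre of its underside
- pot_a: fixed steel pot with a black knob, 60 mm diameter, 86 mm high; origin: centre of its underside
- pot_b: fixed white ceramic pot with a blue band, 60 mm diameter, 80 mm high; origin: centre of its underside
- stand_a: fixed orange stand with a black foot and cap, 64 mm diameter, 92 mm high; origin: centre of its underside. It stands beyond pot_a; the way between the two is about 140 to 175 mm wide
- stand_b: fixed black round stand with a yellow top, 64 mm diameter, 83 mm high; origin: centre of its underside. It stands beyond pot_b; the way between the two is about 140 to 175 mm wide
- amber: bystander: loose amber bottle, 56 mm diameter, 120 mm high; origin: centre of its underside
- jar: bystander: loose clear jar with a red cap, 60 mm diameter, 80 mm high; origin: centre of its underside
- slidebox: bystander: loose green slide box 90 by 60 by 35 mm; origin: centre of its underside
- cassettes: bystander: loose red cassette box 100 by 70 by 40 mm; origin: centre of its underside
- beaker: bystander: loose glass cup, 68 mm diameter, 90 mm high; origin: centre of its underside
- stain: bystander: loose white bottle with a blue cap, 52 mm diameter, 100 mm high; origin: centre of its underside

How it is judged:
On the way, in this order (a step that is already met when the one before it is completed fails the run):
1. the tray sits in the bay, released (horizontal distance between tray and bay below 0.015 m and angle between the x axis of tray and the x axis of bay, either way round below 0.2 rad and height (world z) of tray below 0.006 m and angle between tray's own z axis and vertical below 0.06 rad and contact force between the fingers and tray below 0.3 N and linear speed of tray below 0.02 m/s), for 0.2 s.
2. the pointer is held level with the yellow marker (within 4 mm) for 1 s (x of pointer in the frame of mark between -0.004 and 0.004 m), for 1 s.
At the end, for the whole second after the job is handed in: The tray stands flat on the bench, at rest, within 15 mm of the bay's centre and 0.2 rad of its direction, and the gauge is home (pull under 4 mm); both are released (all of step 1 and value of joint pull below 0.004 m and contact force between the fingers and gauge below 0.3 N); the robot touches nothing.
It fails at once if a fixed pot, stand or the cooling block is touched (contact force between any of pot_a, pot_b, stand_a, stand_b, cooler and anything else above 0.5 N).
It fails at once if a bystander is moved by more than 15 mm or tipped (distance of any of amber, jar, slidebox, cassettes, beaker, stain from where it was at the start of the episode above 0.015 m or angle between any of amber, jar, slidebox, cassettes, beaker, stain's own z axis and vertical above 0.5 rad).
It fails at once if the tray is lifted more than 15 mm off the bench, tilted by more than 0.25 rad, or bumps the gauge (height (world z) of tray above 0.015 m or angle between tray's own z axis and vertical above 0.25 rad or contact force between tray and gauge above 1 N).
It fails at once if the yellow marker is moved by more than 4 mm (distance of mark from where it was at the start of the episode above 0.004 m).
It fails at once if the gauge snaps back (faster than 0.4 m/s) (velocity of joint pull below -0.4 m/s).
It also fails if it takes over 61 s, if anything falls off the work surface, if the arm or the gripper's body presses on something with over 40 N, if the wrist force passes 120 N, or if a joint passes its speed limit or range.

## Working session

There is one attempt and no reset: what is moved stays moved. The work goes in short steps, Python scripts to look and compute and a tool call to move; the robot and the scene stay as the last step left them, time stands still between calls to the robot, and variables do not carry over. Pictures are saved under pics/ and viewed, at most 10 in all, crops included, and the job is handed in when it is done.

Besides the shell and the picture viewer there is one more tool, called after "Call:" by a JSON object that holds its "name" and its "arguments", one argument or row to a line. drive_tool: Moves the arm, as the interface text tells. Its arguments: {"type":"object","properties":{"increments":{"type":"array"}},"required":["increments"]}

```bash
mkdir -p pics; cat > h.py <<'E'
import numpy as np, cv2, pickle
from workcell import get_obs, camera, job_done, silhouettes
def ray(p,uv):
    K=p["K"];k=p["k1"];V=np.array(p["view"])
    d=np.array([(uv[0]-K[0][2])/K[0][0],(uv[1]-K[1][2])/K[1][1]]);s=d.copy()
    for _ in range(30): s=d/(1+k*(s@s))
    R=V[:3,:3];t=V[:3,3]
    return -R.T@t, R.T@np.array([s[0],s[1],1])
def at(p,uv,z):
    o,d=ray(p,uv); return (o+d*(z-o[2])/d[2])[:2]
def proj(p,X):
    V=np.array(p["view"]);c=V[:3,:3]@np.array(X)+V[:3,3];s=c[:2]/c[2];s=s*(1+p["k1"]*(s@s))
    return np.array([p["K"][0][0]*s[0]+p["K"][0][2],p["K"][1][1]*s[1]+p["K"][1][2]])
def save(p,n,s=1):
    cv2.imwrite("pics/"+n,cv2.resize(p["image"][:,:,::-1],None,fx=s,fy=s))
E
python3 - <<'E'
from h import *
for n in("top","side"):
    p=camera(n);save(p,n+"1.png",1.25 if n=="top" else 1);pickle.dump(p,open(n+"1.pkl","wb"))
    o,d=ray(p,(320,200));print(n,o,d,p["k1"])
    for q in "tray bay gauge grip pointer marker cooler pot_a pot_b stand_a stand_b amber jar slidebox cassettes beaker stain".split():
        r=silhouettes(q,p)
        print(q,[(round(x["conf"],2),[int(b) for b in x["bbox"]],at(p,((x["bbox"][0]+x["bbox"][2])/2,(x["bbox"][1]+x["bbox"][3])/2),0.04).round(3)) for x in r[:2]])
print(get_obs())
E
```

```text
top [ 0.49426299 -0.02153593  1.18810904] [ 0.06726529  0.00377903 -0.99774259] -0.0877528194437523
tray [(0.66, [272, 215, 322, 263], array([0.465, 0.044])), (0.52, [159, 186, 201, 237], array([0.537, 0.364]))]
bay [(0.57, [160, 188, 203, 240], array([0.53 , 0.361]))]
gauge [(0.7, [291, 117, 336, 202], array([0.682, 0.   ]))]
grip [(0.57, [303, 128, 317, 202], array([0.666, 0.009]))]
pointer [(0.46, [304, 127, 320, 203], array([0.665, 0.005]))]
marker [(0.2, [301, 126, 317, 203], array([0.667, 0.012]))]
cooler [(0.87, [423, 198, 473, 253], array([ 0.503, -0.366]))]
pot_a [(0.75, [212, 251, 241, 280], array([0.393, 0.233])), (0.7, [386, 254, 412, 282], array([ 0.388, -0.232]))]
pot_b [(0.75, [212, 251, 241, 280], array([0.393, 0.233])), (0.7, [386, 254, 412, 282], array([ 0.388, -0.232]))]
stand_a [(0.88, [384, 171, 413, 202], array([ 0.609, -0.233])), (0.58, [215, 165, 242, 192], array([0.628, 0.232]))]
stand_b [(0.88, [384, 171, 413, 202], array([ 0.609, -0.233])), (0.58, [215, 165, 242, 192], array([0.628, 0.232]))]
amber [(0.75, [227, 113, 248, 137], array([0.777, 0.21 ])), (0.28
[... 2107 characters left out ...]
 1.8, 'joint_pos': array([1.16501388e+00, 2.40595711e-01, 4.98681388e-03, 1.33518748e+00,
       2.72224446e-06, 1.57079296e+00]), 'joint_vel': array([ 8.88922195e-04,  4.05742990e-04,  9.07350848e-05,  1.90042508e-03,
       -1.12018555e-03, -6.53937964e-04]), 'tau': array([-2.00920549e-04, -3.72205174e+01,  2.52686602e+01,  1.47658826e-03,
        1.22279539e-05, -1.19038995e-05]), 'eef_pos': array([0.19736745, 0.45939551, 0.25000357]), 'tool_rot': array([ 2.01500439e-01,  9.79488424e-01,  2.51591673e-07, -1.33786826e-06]), 'ft_force': array([0.59028389, 0.03899208, 0.01367388]), 'ft_torque': array([0.03453822, 0.02776427, 0.00151636]), 'grasp_force': 0.0, 'grip_width': 0.0851862188173052}
```

```bash
python3 - <<'E'
from h import *
p=pickle.load(open("top1.pkl","rb"));im=p["image"][:,:,::-1]
cv2.imwrite("pics/c1.png",cv2.resize(im[100:300,150:350],None,fx=3,fy=3,interpolation=cv2.INTER_CUBIC))
cv2.imwrite("pics/c2.png",cv2.resize(im[110:280,250:350],None,fx=3.5,fy=3.5,interpolation=cv2.INTER_CUBIC)) if 0 else None
E
```

```text
(no output)
```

View pics/c1.png

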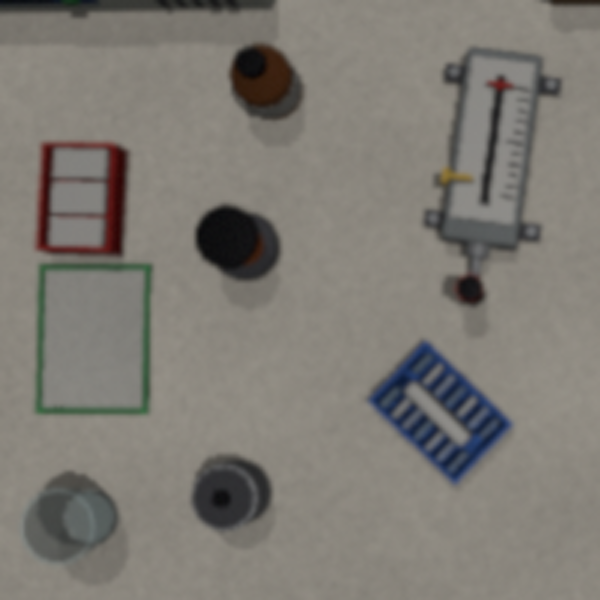

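```bash
cat > m.py <<'E'
from h import *
from scipy.optimize import minimize
P=[camera("top"),camera("side")]
def hullmask(p,X):
    q=np.array([proj(p,x) for x in X]);h=cv2.convexHull((q*16).astype(np.float32)).astype(np.int32)
    m=np.zeros((400,640),np.uint8);cv2.fillConvexPoly(m,h,255,cv2.LINE_AA,4);return m/255.
a=np.linspace(0,2*np.pi,40)
cyl=lambda r,h:(lambda v:[[v[0]+r*np.cos(t),v[1]+r*np.sin(t),z] for t in a for z in(0,h)])
def box(L,W,H):
    def f(v):
        c,s=np.cos(v[2]),np.sin(v[2])
        return [[v[0]+c*x-s*y,v[1]+s*x+c*y,z] for x in(-L/2,L/2) for y in(-W/2,W/2) for z in H]
    return f
def fit(q,near,model,x0):
    R=[]
    for p in P:
        c=[r for r in silhouettes(q,p) if np.hypot(*(at(p,((r["bbox"][0]+r["bbox"][2])/2,(r["bbox"][1]+r["bbox"][3])/2),0.04)-near))<0.06]
        if c:R.append((p,c[0]["region"].astype(float)))
    def cost(v):
        return sum(1-np.minimum(hullmask(p,model(v)),r).sum()/np.maximum(hullmask(p,model(v)),r).sum() for p,r in R)/len(R)
    sx=np.array([x0]+[np.array(x0)+d for d in np.diag([.012,.012,.15][:len(x0)])])
    o=minimize(cost,x0,method="Nelder-Mead",options=dict(initial_simplex=sx,xatol=2e-4,fatol=1e-4))
    print(q,len(R),o.x.round(4),round(o.fun,3));return o.x
E
python3 - <<'E'
from m import *
fit("pot_a",(.39,.23),cyl(.03,.086),[.39,.23])
fit("stand_a",(.62,.23),cyl(.032,.092),[.62,.23])
fit("tray",(.465,.03),box(.11,.076,(0,.03)),[.465,.04,.8])
fit("beaker",(.365,.385),cyl(.034,.09),[.365,.385])
fit("cassettes",(.665,.37),box(.1,.07,(0,.04)),[.665,.37,0])
fit("bay",(.53,.35),box(.136,.102,(0,)),[.53,.35,0])
p=P[0];hsv=cv2.cvtColor(p["image"],cv2.COLOR_RGB2HSV).astype(int);H,S,V=[hsv[:,:,i] for i in range(3)]
def rect(name,m,zs,box):
    k=np.zeros_like(m);l,t,r,b=box;k[t:b,l:r]=m[t:b,l:r]
    ys,xs=np.nonzero(k);print(name,len(xs),(xs.mean(),ys.mean()))
    for z in zs: print('  z',z,at(p,(xs.mean(),ys.mean()),z).round(4))
    pts=np.array([at(p,(x,y),zs[0]) for x,y in zip(xs,ys)]).astype(np.float32)*1000
    print('  rect',cv2.minAreaRect(pts))
rect("bay",(H>45)&(H<85)&(S>70),[0],(150,180,210,245))
rect("tray",(H>100)&(H<130)&(S>90),[.03],(260,205,330,270))
rect("traywhite",(S<45)&(V>165),[.08],(275,220,320,256))
red=((H<8)|(H>172))&(S>110)
rect("grip",red,[.085],(298,190,314,204)); rect("pointer",red,[.046,.05],(308,122,326,134))
rect("mark",(H>18)&(H<32)&(S>110),[.046,.05,.055],(290,150,312,168))
fit("gauge",(.68,0),box(.18,.07,(0,.042)),[.68,0,0])
cv2.imwrite("pics/s2.png",cv2.resize(P[1]["image"][165:225,240:400,::-1],None,fx=5,fy=5,interpolation=cv2.INTER_CUBIC))
cv2.imwrite("pics/g2.png",cv2.resize(P[0]["image"][110:210,285:345,::-1],None,fx=6,fy=6,interpolation=cv2.INTER_CUBIC))
print(get_obs()["clock"])
E
```

```text
pot_a 2 [0.3949 0.2321] 0.195
stand_a 2 [0.6203 0.227 ] 0.264
tray 2 [0.4694 0.0484 0.8061] 0.073
beaker 1 [0.3684 0.3846] 0.218
cassettes 2 [ 0.6661  0.3859 -0.0451] 0.147
bay 2 [0.5356 0.3768 0.0023] 0.081
bay 76 (np.float64(181.82894736842104), np.float64(214.89473684210526))
  z 0 [0.5305 0.3735]
  rect ((535.9235229492188, 377.376220703125), (136.42591857910156, 104.37407684326172), 0.06640394777059555)
tray 606 (np.float64(296.91584158415844), np.float64(237.03465346534654))
  z 0.03 [0.4712 0.0451]
  rect ((471.30224609375, 47.72632598876953), (107.75234985351562, 73.07583618164062), 45.392112731933594)
traywhite 0 (np.float64(nan), np.float64(nan))
  z 0.08 [nan nan]<stdin>:11: RuntimeWarning: Mean of empty slice.
  ret = ret.dtype.type(ret / rcount)
<stdin>:12: RuntimeWarning: Mean of empty slice.
Traceback (most recent call last):
cv2.error: OpenCV(4.12.0) /io/opencv/modules/imgproc/src/convhull.cpp:143: error: (-215:Assertion failed) total >= 0 && (depth == CV_32F || depth == CV_32S) in function 'convexHull'
```

```bash
python3 - <<'E'
from h import *
p=pickle.load(open("top1.pkl","rb"))
hsv=cv2.cvtColor(p["image"],cv2.COLOR_RGB2HSV).astype(int);H,S,V=[hsv[:,:,i] for i in range(3)]
def cen(name,m,zs,box):
    l,t,r,b=box;ys,xs=np.nonzero(m[t:b,l:r])
    print(name,len(xs),xs.mean()+l,ys.mean()+t,[at(p,(xs.mean()+l,ys.mean()+t),z).round(4) for z in zs])
red=((H<8)|(H>172))&(S>90)
cen("grip",red,[.085],(298,190,314,204)); cen("pointer",red,[.046],(308,122,326,134))
cen("mark",(H>15)&(H<35)&(S>100),[.046,.05],(290,150,312,168))
q=pickle.load(open("side1.pkl","rb"))
a=cv2.resize(p["image"][110:205,290:340,::-1],None,fx=6,fy=6,interpolation=cv2.INTER_CUBIC)
b=cv2.resize(q["image"][170:215,300:395,::-1],None,fx=4,fy=4,interpolation=cv2.INTER_CUBIC)
c=np.zeros((570,300+380,3),np.uint8);c[:,:300]=a;c[:180,300:]=b
cv2.imwrite("pics/g2.png",c)
E
```

```text
grip 9 305.6666666666667 198.66666666666666 [array([0.572, 0.02 ])]
pointer 16 316.1875 127.875 [array([ 0.7687, -0.006 ])]
mark 27 300.18518518518516 158.44444444444446 [array([0.6841, 0.0371]), array([0.6834, 0.0368])]
```

View pics/g2.png

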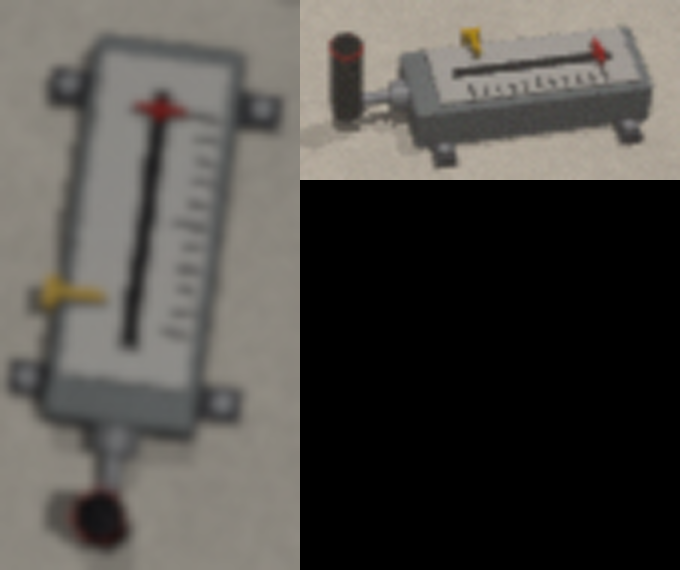

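Call:
{"name": "drive_tool", "arguments": {
  "increments": [
    [[19.5,-29.4,0],[0,0,4.94],1],
    [[19.5,-29.4,0],[0,0,4.94],1],
    [[19.5,-29.4,0],[0,0,4.94],1],
    [[19.5,-29.4,0],[0,0,4.94],1],
    [[19.5,-29.4,0],[0,0,4.94],1],
    [[19.5,-29.4,0],[0,0,4.94],1],
    [[19.5,-29.4,0],[0,0,4.94],1]
  ]
}}

```text
clock: 3.08
eef_pos: [0.3345, 0.2521, 0.2502]
tool_rot: [-0.101, 0.995, 0.0, 0.0]
ft_force: [0.5, 0.6, -0.1]
grip_width: 0.0854
grasp_force: 0.0
```

Call:
{"name": "drive_tool", "arguments": {
  "increments": [
    [[19.5,-29.4,0],[0,0,4.94],1],
    [[19.5,-29.4,0],[0,0,4.94],1],
    [[19.5,-29.4,0],[0,0,4.94],1],
    [[19.5,-29.4,0],[0,0,4.94],1],
    [[19.5,-29.4,0],[0,0,4.94],1],
    [[19.5,-29.4,0],[0,0,4.94],1],
    [[19.5,-29.4,0],[0,0,4.94],1],
    [[0,0,-10],[0,0,0],1]
  ]
}}

```text
clock: 3.75
eef_pos: [0.4746, 0.0433, 0.2415]
tool_rot: [-0.388, 0.921, -0.002, 0.003]
ft_force: [0.7, 0.3, 0.4]
grip_width: 0.0857
grasp_force: 0.0
```

Call:
{"name": "drive_tool", "arguments": {
  "increments": [
    [[0,0,-30],[0,0,0],1],
    [[0,0,-30],[0,0,0],1],
    [[0,0,0],[0,0,0],1],
    [[0,0,0],[0,0,0],1]
  ]
}}

```text
clock: 4.08
eef_pos: [0.469, 0.0476, 0.179]
tool_rot: [-0.39, 0.921, 0.001, -0.002]
ft_force: [-0.2, -0.2, 0.0]
grip_width: 0.0853
grasp_force: 0.0
```

```bash
python3 - <<'E'
from h import *
p=camera("wrist");pickle.dump(p,open("w1.pkl","wb"));save(p,"w1.png")
o=get_obs();print(o["clock"],o["eef_pos"],o["tool_rot"])
print(proj(p,list(o["eef_pos"][:2])+[.08]))
E
```

```text
4.1333 [0.47044611 0.04787314 0.18064342] [-3.90074819e-01  9.20783148e-01  3.82307445e-05 -1.65963796e-04]
[318.0880975 208.5731279]
```

View pics/w1.png

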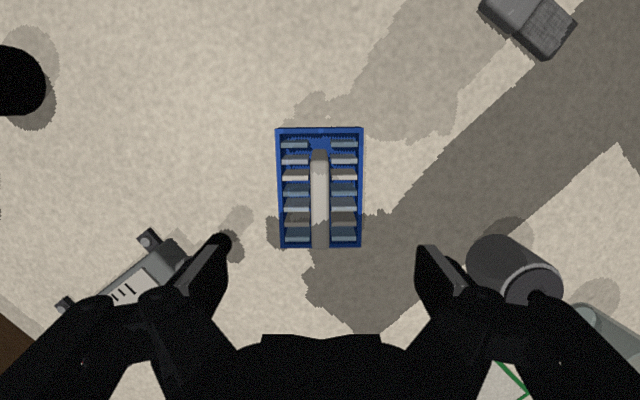

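Call:
{"name": "drive_tool", "arguments": {
  "increments": [
    [[0,0,-25],[0,0,0],1],
    [[0,0,-30],[0,0,0],1],
    [[0,0,-30],[0,0,0],1],
    [[0,0,-25],[0,0,0],1],
    [[0,0,-11],[0,0,0],1],
    [[0,0,0],[0,0,0],1],
    [[0,0,0],[0,0,0],0],
    [[0,0,0],[0,0,0],0]
  ]
}}

```text
clock: 4.8
eef_pos: [0.4726, 0.0482, 0.0612]
tool_rot: [-0.39, 0.921, -0.001, 0.002]
ft_force: [0.1, 0.3, 0.8]
grip_width: 0.0644
grasp_force: 0.0
```

Call:
{"name": "drive_tool", "arguments": {
  "increments": [
    [[0,0,0],[0,0,0],0],
    [[0,0,0],[0,0,0],0],
    [[0,0,0],[0,0,0],0],
    [[0,0,0],[0,0,0],0],
    [[0,0,0],[0,0,0],0],
    [[0,0,0],[0,0,0],0]
  ]
}}

```text
clock: 5.3
eef_pos: [0.4708, 0.0479, 0.0597]
tool_rot: [-0.39, 0.921, -0.0, 0.001]
ft_force: [-1.5, 1.6, 5.3]
grip_width: 0.0135
grasp_force: 59.1
```

Call:
{"name": "drive_tool", "arguments": {
  "increments": [
    [[1,4,0],[0,0,-2],0],
    [[3,8,0],[0,0,-4],0],
    [[4,10,0],[0,0,-5],0],
    [[4,10,0],[0,0,-5],0],
    [[4,10,0],[0,0,-5],0],
    [[4,10,0],[0,0,-5],0],
    [[4,10,0],[0,0,-5],0],
    [[4,10,0],[0,0,-5],0]
  ]
}}

```text
clock: 5.97
eef_pos: [0.4969, 0.1182, 0.0598]
tool_rot: [-0.084, 0.997, -0.002, -0.001]
ft_force: [-6.5, -6.1, 11.2]
grip_width: 0.0134
grasp_force: 60.1
```

Call:
{"name": "drive_tool", "arguments": {
  "increments": [
    [[4,10,0],[0,0,-5],0],
    [[3,10,0],[0,0,-4],0],
    [[1,6,0],[0,0,-0.9],0],
    [[0,0,0],[0,0,0],0],
    [[0,0,0],[0,0,0],0]
  ]
}}

```text
clock: 6.38
eef_pos: [0.507, 0.1461, 0.0598]
tool_rot: [-0.0, 1.0, 0.0, 0.001]
ft_force: [-1.3, 0.4, 5.1]
grip_width: 0.0134
grasp_force: 59.9
```

```bash
python3 - <<'E'
from h import *
p=camera("side")
cv2.imwrite("pics/s3.png",cv2.resize(p["image"][90:240,190:400,::-1],None,fx=3.5,fy=3.5,interpolation=cv2.INTER_CUBIC))
E
```

```text
(no output)
```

View pics/s3.png

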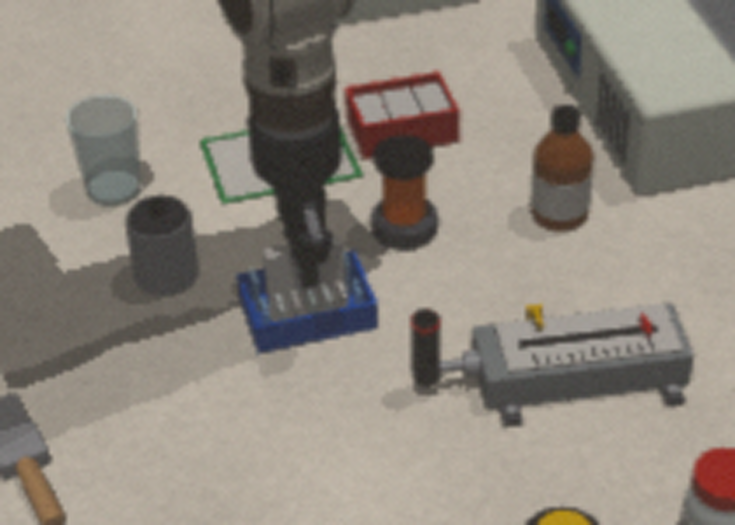

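Call:
{"name": "drive_tool", "arguments": {
  "increments": [
    [[0,6,0],[0,0,0],0],
    [[0,12,0],[0,0,0],0],
    [[0,14,0],[0,0,0],0],
    [[0,14,0],[0,0,0],0],
    [[0,14,0],[0,0,0],0],
    [[0,14,0],[0,0,0],0],
    [[0,14,0],[0,0,0],0],
    [[0,14,0],[0,0,0],0]
  ]
}}

```text
clock: 7.1
eef_pos: [0.5071, 0.2464, 0.0599]
tool_rot: [0.001, 1.0, -0.002, 0.001]
ft_force: [-0.5, -11.3, 16.1]
grip_width: 0.0134
grasp_force: 61.5
```

Call:
{"name": "drive_tool", "arguments": {
  "increments": [
    [[0,14,0],[0,0,0],0],
    [[0,14,0],[0,0,0],0],
    [[0,14,0],[0,0,0],0],
    [[0,14,0],[0,0,0],0],
    [[3,12,0],[0,0,0],0],
    [[4,12,0],[0,0,0],0],
    [[5,11,0],[0,0,0],0],
    [[5,11,0],[0,0,0],0]
  ]
}}

```text
clock: 7.77
eef_pos: [0.5232, 0.3484, 0.0598]
tool_rot: [0.0, 1.0, -0.002, -0.0]
ft_force: [-2.8, -7.0, 9.5]
grip_width: 0.0132
grasp_force: 60.4
```

Call:
{"name": "drive_tool", "arguments": {
  "increments": [
    [[5,11,0],[0,0,0],0],
    [[4,10,0],[0,0,0],0],
    [[3,6,0],[0,0,0],0],
    [[0,0,0],[0,0,0],0],
    [[0,0,0],[0,0,0],0],
    [[0,0,0],[0,0,0],0]
  ]
}}

```text
clock: 8.27
eef_pos: [0.536, 0.3771, 0.0598]
tool_rot: [-0.0, 1.0, 0.0, 0.001]
ft_force: [-0.5, 0.4, 5.3]
grip_width: 0.0136
grasp_force: 59.9
```

```bash
python3 - <<'E'
from m import *
p=P[0];print(get_obs()["eef_pos"])
cv2.imwrite("pics/t4.png",cv2.resize(P[0]["image"][170:260,140:260,::-1],None,fx=6,fy=6,interpolation=cv2.INTER_CUBIC))
P.pop(0)
fit("tray",(.536,.377),box(.11,.076,(0,.03)),[.536,.377,0])
E
```

```text
[0.53600154 0.37712573 0.05981662]
tray 1 [ 0.5339  0.3795 -0.0085] 0.195
```

View pics/t4.png

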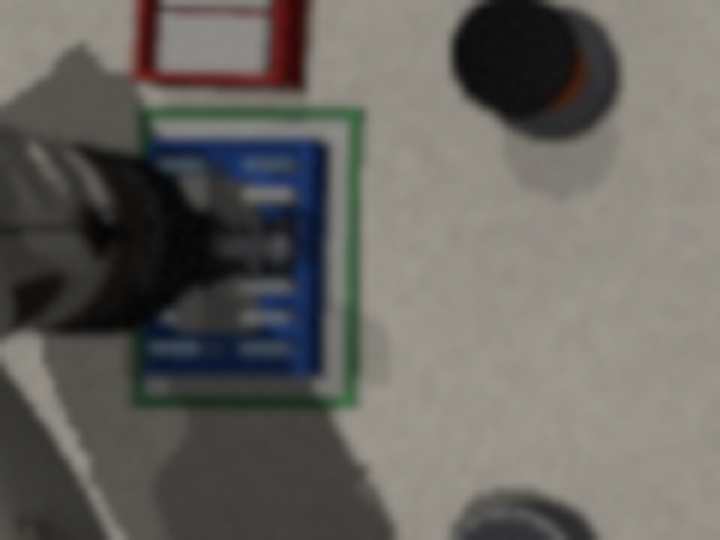

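Call:
{"name": "drive_tool", "arguments": {
  "increments": [
    [[0,0,0],[0,0,0],1],
    [[0,0,0],[0,0,0],1],
    [[0,0,0],[0,0,0],1],
    [[0,0,0],[0,0,0],1],
    [[0,0,0],[0,0,0],1],
    [[0,0,0],[0,0,0],1],
    [[0,0,10],[0,0,0],1],
    [[0,0,25],[0,0,0],1]
  ]
}}

```text
clock: 9.08
eef_pos: [0.5329, 0.3751, 0.0906]
tool_rot: [-0.0, 1.0, -0.002, -0.003]
ft_force: [-0.4, -0.5, -0.5]
grip_width: 0.0854
grasp_force: 0.0
```

Call:
{"name": "drive_tool", "arguments": {
  "increments": [
    [[0,0,35],[0,0,0],1],
    [[0,0,35],[0,0,0],1],
    [[0,0,35],[0,0,0],1],
    [[0,-20,20],[0,0,0],1],
    [[0,-35,0],[0,0,0],1],
    [[0,-35,0],[0,0,0],1],
    [[0,-35,0],[0,0,0],1],
    [[0,-35,0],[0,0,0],1]
  ]
}}

```text
clock: 9.75
eef_pos: [0.5352, 0.2155, 0.2202]
tool_rot: [-0.0, 1.0, 0.0, 0.001]
ft_force: [0.8, -0.7, -0.2]
grip_width: 0.0856
grasp_force: 0.0
```

```bash
python3 - <<'E'
from h import *
p=camera("top");pickle.dump(p,open("top5.pkl","wb"));o=get_obs();print(o["clock"],o["eef_pos"],o["tool_rot"])
hsv=cv2.cvtColor(p["image"],cv2.COLOR_RGB2HSV).astype(int);H,S,V=[hsv[:,:,i] for i in range(3)]
m=(H>100)&(H<130)&(S>90);m[:180]=0;m[250:]=0;m[:,:150]=0;m[:,215:]=0
ys,xs=np.nonzero(m);print(len(xs),[cv2.minAreaRect(np.array([at(p,(x,y),z) for x,y in zip(xs,ys)]).astype(np.float32)*1000) for z in (0,.03)])
cv2.imwrite("pics/t5.png",cv2.resize(p["image"][170:260,140:260,::-1],None,fx=4,fy=4,interpolation=cv2.INTER_CUBIC))
# gauge axis in world from crop measurements
q=pickle.load(open("top1.pkl","rb"))
f=lambda x,y,z:at(q,(290+x/6-.4,110+y/6-.4),z)
feet=[f(67,87,.01),f(263,110,.01),f(27,377,.01),f(223,402,.01)];print(np.round(feet,4))
d=feet[0]+feet[1]-feet[2]-feet[3];print("ax",np.degrees(np.arctan2(d[1],d[0])),np.hypot(*d)/2)
g=f(100,516,.085);pt=f(160,110,.046);mk=f(85,295,.046);print(g,pt,mk,np.degrees(np.arctan2(*(pt-g)[::-1])),np.hypot(*(pt-g)))
u=d/np.hypot(*d);print("marker",(pt-mk)@u)
E
```

```text
9.8 [0.53502501 0.20904587 0.2203625 ] [ 2.63683050e-03  9.99993653e-01 -2.38480888e-03  2.30527725e-04]Traceback (most recent call last):
  File "<stdin>", line 5, in <module>
cv2.error: OpenCV(4.12.0) /io/opencv/modules/imgproc/src/convhull.cpp:143: error: (-215:Assertion failed) total >= 0 && (depth == CV_32F || depth == CV_32S) in function 'convexHull'
```

```bash
python3 - <<'E'
from h import *
q=pickle.load(open("top1.pkl","rb"))
f=lambda x,y,z:at(q,(290+x/6-.4,110+y/6-.4),z)
feet=[f(67,87,.01),f(263,110,.01),f(27,377,.01),f(223,402,.01)];print(np.round(feet,4))
d=feet[0]+feet[1]-feet[2]-feet[3];print("ax",np.degrees(np.arctan2(d[1],d[0])),np.hypot(*d)/2)
g=f(100,516,.085);pt=f(160,110,.046);mk=f(85,295,.046);print(g,pt,mk,np.degrees(np.arctan2(*(pt-g)[::-1])),np.hypot(*(pt-g)))
u=d/np.hypot(*d);print("marker",(pt-mk)@u)
E
```

```text
[[ 0.7881  0.0381]
 [ 0.7773 -0.0541]
 [ 0.6506  0.0556]
 [ 0.6392 -0.0357]]
ax -7.419954337489443 0.13900706940407145
[0.57996819 0.01844203] [ 0.76851572 -0.00618815] [0.68324371 0.02731881] -7.442469604058367 0.1901494562067523
marker 0.08888508022061686
```

Call:
{"name": "drive_tool", "arguments": {
  "increments": [
    [[19,-25,5],[0,0,-1],1],
    [[19,-25,5],[0,0,-1],1],
    [[19,-25,5],[0,0,-1],1],
    [[19,-25,5],[0,0,-1],1],
    [[19,-25,5],[0,0,-1],1],
    [[19,-25,5],[0,0,-1],1],
    [[19,-25,5],[0,0,-0.9],1],
    [[19,-25,5],[0,0,-0.5],1]
  ]
}}

```text
clock: 10.47
eef_pos: [0.6881, 0.0156, 0.2603]
tool_rot: [0.065, 0.998, 0.0, 0.001]
ft_force: [-0.1, 0.5, 0.4]
grip_width: 0.0853
grasp_force: 0.0
```

Call:
{"name": "drive_tool", "arguments": {
  "increments": [
    [[0,0,0],[0,0,0],1],
    [[0,0,0],[0,0,0],1],
    [[0,0,0],[0,0,0],1]
  ]
}}

```text
clock: 10.72
eef_pos: [0.6871, 0.017, 0.2591]
tool_rot: [0.065, 0.998, 0.0, -0.0]
ft_force: [0.2, -0.0, 0.1]
grip_width: 0.0858
grasp_force: 0.0
```

```bash
python3 - <<'E'
from h import *
p=camera("wrist");pickle.dump(p,open("w6.pkl","wb"));save(p,"w6.png")
o=get_obs();print(o["clock"],o["eef_pos"],o["tool_rot"])
print(proj(p,[.58,.0184,.085]),proj(p,[.7685,-.0062,.046]),proj(p,[.683,.027,.046]))
E
```

```text
10.7667 [0.68684129 0.01765127 0.25920107] [ 6.40553855e-02  9.97946296e-01  1.85421240e-04 -2.53022673e-04]
[307.63305806  67.60420108] [310.43827376 246.98720992] [329.95940815 171.26201417]
```

View pics/w6.png

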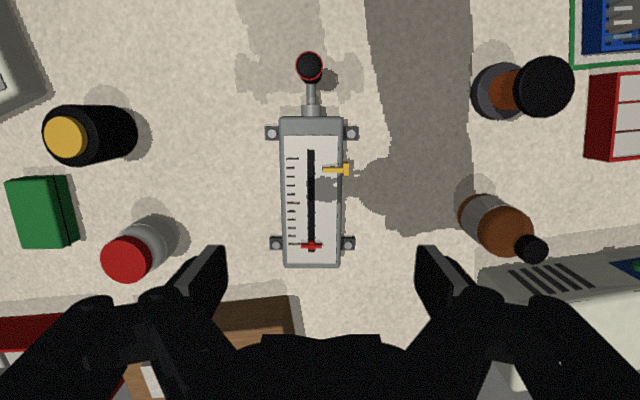

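```bash
python3 - <<'E'
from h import *
p=pickle.load(open("w6.pkl","rb"))
hsv=cv2.cvtColor(p["image"],cv2.COLOR_RGB2HSV).astype(int);H,S,V=[hsv[:,:,i] for i in range(3)]
def cen(n,m,zs,box):
    l,t,r,b=box;ys,xs=np.nonzero(m[t:b,l:r]);c=(xs.mean()+l,ys.mean()+t)
    print(n,len(xs),np.round(c,1),xs.min()+l,xs.max()+l,ys.min()+t,ys.max()+t,[at(p,c,z).round(4) for z in zs]);return at(p,c,zs[0])
red=((H<8)|(H>172))&(S>110)
g=cen("grip",red,[.085],(285,45,335,90));pt=cen("ptr",red,[.046],(295,230,330,258))
mk=cen("mark",(H>15)&(H<35)&(S>100),[.046,.05,.044],(318,155,341,182))
a=np.radians(-7.42);u=np.array([np.cos(a),np.sin(a)]);v=np.array([-u[1],u[0]])
print((pt-g)@u,(pt-g)@v,"marker",(pt-mk)@u)
im=p["image"].astype(int).sum(2);print(im[150:250,287:299].mean(1).astype(int).tolist())
E
```

```text
grip 202 [309.7  67.8] 295 322 51 81 [array([0.5804, 0.0202])]
ptr 126 [311.1 245.3] 301 321 240 250 [array([ 0.7664, -0.0052])]
mark 101 [331.9 169.3] 323 340 167 172 [array([0.6812, 0.0293]), array([0.6804, 0.0293]), array([0.6815, 0.0294])]
0.18778152556366567 -0.0011486420744302103 marker 0.08902062769970034
[592, 591, 591, 589, 590, 594, 586, 473, 193, 352, 601, 597, 589, 584, 585, 592, 519, 325, 388, 546, 588, 584, 585, 585, 588, 526, 320, 439, 590, 587, 579, 578, 584, 582, 505, 297, 437, 586, 583, 576, 578, 579, 552, 422, 295, 459, 582, 578, 571, 579, 576, 495, 247, 267, 491, 578, 572, 568, 576, 542, 382, 279, 449, 574, 571, 566, 568, 563, 482, 297, 426, 572, 569, 563, 567, 570, 521, 364, 372, 516, 565, 563, 560, 562, 512, 371, 383, 518, 559, 558, 560, 561, 491, 294, 309, 498, 562, 558, 550, 552]
```

Call:
{"name": "drive_tool", "arguments": {
  "increments": [
    [[-27,0.4,0],[0,0,0],1],
    [[-27,0.4,0],[0,0,0],1],
    [[-27,0.4,0],[0,0,0],1],
    [[-26,0.3,0],[0,0,0],1],
    [[0,0,-30],[0,0,0],1],
    [[0,0,-30],[0,0,0],1],
    [[0,0,0],[0,0,0],1],
    [[0,0,0],[0,0,0],1]
  ]
}}

```text
clock: 11.43
eef_pos: [0.5783, 0.0194, 0.1983]
tool_rot: [0.064, 0.998, -0.0, -0.002]
ft_force: [0.2, -1.2, 0.2]
grip_width: 0.0852
grasp_force: 0.0
```

Call:
{"name": "drive_tool", "arguments": {
  "increments": [
    [[0,0,-28],[0,0,0],1],
    [[0,0,-30],[0,0,0],1],
    [[0,0,-30],[0,0,0],1],
    [[0,0,-30],[0,0,0],1],
    [[0,0,-19],[0,0,0],1],
    [[0,0,0],[0,0,0],1],
    [[0,0,0],[0,0,0],1]
  ]
}}

```text
clock: 12.02
eef_pos: [0.5811, 0.0188, 0.0629]
tool_rot: [0.064, 0.998, 0.0, 0.0]
ft_force: [0.3, -1.1, 0.3]
grip_width: 0.0852
grasp_force: 0.0
```

Call:
{"name": "drive_tool", "arguments": {
  "increments": [
    [[0,0,0],[0,0,0],0],
    [[0,0,0],[0,0,0],0],
    [[0,0,0],[0,0,0],0],
    [[0,0,0],[0,0,0],0],
    [[0,0,0],[0,0,0],0],
    [[0,0,0],[0,0,0],0],
    [[0,0,0],[0,0,0],0],
    [[0,0,0],[0,0,0],0]
  ]
}}

```text
clock: 12.68
eef_pos: [0.5813, 0.02, 0.0634]
tool_rot: [0.064, 0.998, 0.002, 0.001]
ft_force: [-0.9, 5.0, 4.7]
grip_width: 0.0229
grasp_force: 58.5
```

Call:
{"name": "drive_tool", "arguments": {
  "increments": [
    [[-4,0.5,0],[0,0,0],0],
    [[-8,1,0],[0,0,0],0],
    [[-8,1,0],[0,0,0],0],
    [[-8,1,0],[0,0,0],0],
    [[-8,1.1,0],[0,0,0],0],
    [[-8,1.1,0],[0,0,0],0],
    [[-8,1.1,0],[0,0,0],0],
    [[-8,1.1,0],[0,0,0],0]
  ]
}}

```text
clock: 13.35
eef_pos: [0.5251, 0.0275, 0.0635]
tool_rot: [0.064, 0.998, 0.002, 0.005]
ft_force: [10.4, 3.6, -4.6]
grip_width: 0.0224
grasp_force: 58.8
```

Call:
{"name": "drive_tool", "arguments": {
  "increments": [
    [[-8,1,0],[0,0,0],0],
    [[-8,1,0],[0,0,0],0],
    [[-6,0.8,0],[0,0,0],0],
    [[-4,0.5,0],[0,0,0],0],
    [[-1.8,0.2,0],[0,0,0],0],
    [[0,0,0],[0,0,0],0],
    [[0,0,0],[0,0,0],0],
    [[0,0,0],[0,0,0],0]
  ]
}}

```text
clock: 14.02
eef_pos: [0.4989, 0.031, 0.0636]
tool_rot: [0.064, 0.998, 0.002, 0.006]
ft_force: [12.3, 4.3, -6.8]
grip_width: 0.0228
grasp_force: 59.1
```

```bash
python3 - <<'E'
from h import *
a=camera("top");b=camera("side");pickle.dump((a,b),open("tb7.pkl","wb"))
c=np.zeros((570,740,3),np.uint8)
c[:570,:300]=cv2.resize(a["image"][110:205,290:340,::-1],None,fx=6,fy=6,interpolation=cv2.INTER_CUBIC)
c[:275,300:]=cv2.resize(b["image"][165:220,307:395,::-1],None,fx=5,fy=5,interpolation=cv2.INTER_CUBIC)
cv2.imwrite("pics/h7.png",c)
def cen(p,n,m,z,box):
    l,t,r,bb=box;ys,xs=np.nonzero(m[t:bb,l:r]);k=(xs.mean()+l,ys.mean()+t);print(n,len(xs),np.round(k,1),at(p,k,z).round(4));return at(p,k,z)
for p,br,bm in((a,(300,150,322,172),(297,150,308,168)),(b,(320,165,372,205),(335,170,350,186))):
    hsv=cv2.cvtColor(p["image"],cv2.COLOR_RGB2HSV).astype(int);H,S,V=[hsv[:,:,i] for i in range(3)]
    red=((H<8)|(H>172))&(S>90)
    try:
        pt=cen(p,"ptr",red,.046,br);mk=cen(p,"mk",(H>15)&(H<35)&(S>100),.046,bm);print("diff",(pt-mk)@np.array([.9916,-.129]))
    except Exception as e: print(e)
print(get_obs()["clock"])
E
```

```text
ptr 16 [311.9 157.6] [0.6864 0.0052]
mk 27 [300.4 158.3] [0.6844 0.0364]
diff 0.006034891011337907
ptr 15 [346.9 185.6] [0.6836 0.0051]
mk 23 [342.5 179.1] [0.6807 0.0359]
diff 0.006813132464897812
14.1167
```

View pics/h7.png

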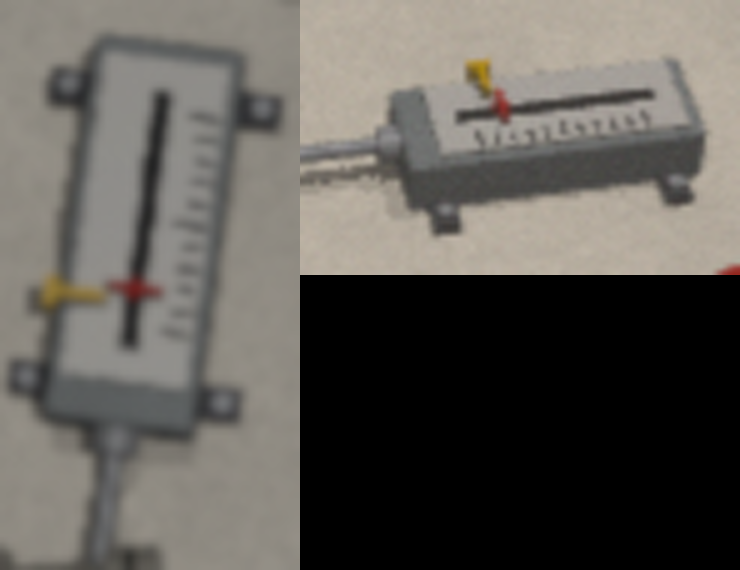

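Call:
{"name": "drive_tool", "arguments": {
  "increments": [
    [[-3,0.4,0],[0,0,0],0],
    [[-3,0.4,0],[0,0,0],0],
    [[0,0,0],[0,0,0],0],
    [[0,0,0],[0,0,0],0],
    [[0,0,0],[0,0,0],0]
  ]
}}

```text
clock: 14.53
eef_pos: [0.4932, 0.0317, 0.0636]
tool_rot: [0.064, 0.998, 0.002, 0.006]
ft_force: [14.0, 3.7, -8.1]
grip_width: 0.0225
grasp_force: 59.2
```

```bash
python3 - <<'E'
from h import *
a=camera("top");b=camera("side")
c=np.zeros((570,740,3),np.uint8)
c[:570,:300]=cv2.resize(a["image"][110:205,290:340,::-1],None,fx=6,fy=6,interpolation=cv2.INTER_CUBIC)
c[:275,300:]=cv2.resize(b["image"][165:220,307:395,::-1],None,fx=5,fy=5,interpolation=cv2.INTER_CUBIC)
cv2.imwrite("pics/h8.png",c)
def cen(p,n,m,z,box):
    l,t,r,bb=box;ys,xs=np.nonzero(m[t:bb,l:r]);k=(xs.mean()+l,ys.mean()+t);print(n,len(xs),np.round(k,1),at(p,k,z).round(4));return at(p,k,z)
for p,br,bm in((a,(300,150,322,172),(297,150,308,168)),(b,(320,165,372,205),(335,170,350,186))):
    hsv=cv2.cvtColor(p["image"],cv2.COLOR_RGB2HSV).astype(int);H,S,V=[hsv[:,:,i] for i in range(3)]
    red=((H<8)|(H>172))&(S>90)
    pt=cen(p,"ptr",red,.046,br);mk=cen(p,"mk",(H>15)&(H<35)&(S>100),.046,bm);print("diff",(pt-mk)@np.array([.9916,-.129]))
print(get_obs()["clock"],get_obs()["eef_pos"])
E
```

```text
ptr 17 [311.6 159.6] [0.6811 0.0061]
mk 26 [300.3 158.3] [0.6844 0.0368]
diff 0.0006723323048877005
ptr 15 [344.9 185.6] [0.6779 0.0069]
mk 22 [342.5 179. ] [0.6808 0.0367]
diff 0.0010227541480852327
14.6333 [0.49324109 0.0316855  0.06355653]
```

View pics/h8.png

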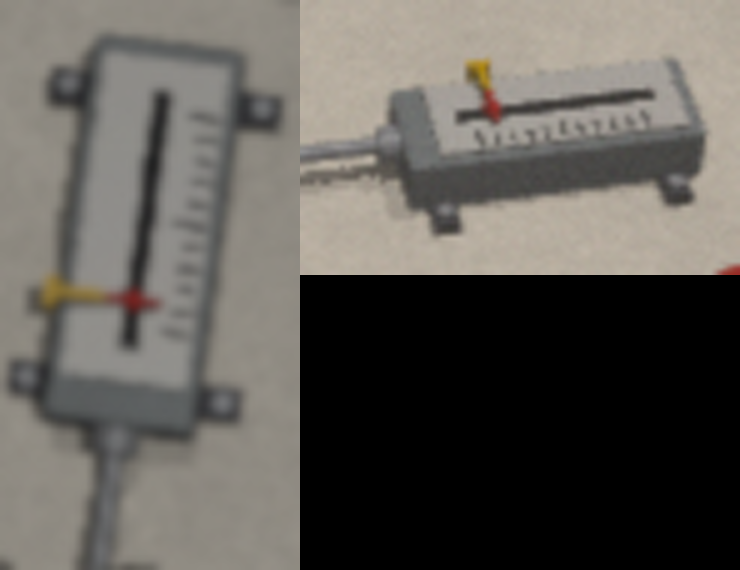

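Call:
{"name": "drive_tool", "arguments": {
  "increments": [
    [[-0.5,0,0],[0,0,0],0],
    [[0,0,0],[0,0,0],0],
    [[0,0,0],[0,0,0],0],
    [[0,0,0],[0,0,0],0],
    [[0,0,0],[0,0,0],0],
    [[0,0,0],[0,0,0],0],
    [[0,0,0],[0,0,0],0],
    [[0,0,0],[0,0,0],0]
  ]
}}

```text
clock: 15.3
eef_pos: [0.4928, 0.0317, 0.0636]
tool_rot: [0.064, 0.998, 0.002, 0.006]
ft_force: [13.4, 5.1, -8.2]
grip_width: 0.0227
grasp_force: 59.1
```

Call:
{"name": "drive_tool", "arguments": {
  "increments": [
    [[0,0,0],[0,0,0],0],
    [[0,0,0],[0,0,0],0],
    [[0,0,0],[0,0,0],0],
    [[0,0,0],[0,0,0],0],
    [[0,0,0],[0,0,0],0],
    [[0,0,0],[0,0,0],0],
    [[0,0,0],[0,0,0],0],
    [[0,0,0],[0,0,0],0]
  ]
}}

```text
clock: 15.97
eef_pos: [0.4928, 0.0317, 0.0635]
tool_rot: [0.064, 0.998, 0.002, 0.006]
ft_force: [13.9, 3.6, -7.8]
grip_width: 0.0226
grasp_force: 59.1
```

Call:
{"name": "drive_tool", "arguments": {
  "increments": [
    [[0,0,0],[0,0,0],0],
    [[0,0,0],[0,0,0],0],
    [[0,0,0],[0,0,0],0],
    [[0,0,0],[0,0,0],0],
    [[0,0,0],[0,0,0],0],
    [[0,0,0],[0,0,0],0],
    [[0,0,0],[0,0,0],0],
    [[0,0,0],[0,0,0],0]
  ]
}}

```text
clock: 16.63
eef_pos: [0.4928, 0.0317, 0.0636]
tool_rot: [0.064, 0.998, 0.002, 0.006]
ft_force: [14.4, 5.2, -7.8]
grip_width: 0.0227
grasp_force: 59.1
```

Call:
{"name": "drive_tool", "arguments": {
  "increments": [
    [[0,0,0],[0,0,0],0],
    [[0,0,0],[0,0,0],0],
    [[0,0,0],[0,0,0],0],
    [[0,0,0],[0,0,0],0],
    [[0,0,0],[0,0,0],0],
    [[0,0,0],[0,0,0],0],
    [[0,0,0],[0,0,0],0],
    [[0,0,0],[0,0,0],0]
  ]
}}

```text
clock: 17.3
eef_pos: [0.4928, 0.0317, 0.0635]
tool_rot: [0.064, 0.998, 0.002, 0.006]
ft_force: [13.3, 4.5, -8.6]
grip_width: 0.0225
grasp_force: 59.1
```

Call:
{"name": "drive_tool", "arguments": {
  "increments": [
    [[4,-0.5,0],[0,0,0],0],
    [[8,-1,0],[0,0,0],0],
    [[8,-1,0],[0,0,0],0],
    [[8,-1,0],[0,0,0],0],
    [[8,-1.1,0],[0,0,0],0],
    [[8,-1.1,0],[0,0,0],0],
    [[8,-1.1,0],[0,0,0],0],
    [[8,-1,0],[0,0,0],0]
  ]
}}

```text
clock: 17.97
eef_pos: [0.5504, 0.0241, 0.0635]
tool_rot: [0.064, 0.998, 0.002, 0.004]
ft_force: [5.5, 5.7, 0.3]
grip_width: 0.0229
grasp_force: 59.7
```

Call:
{"name": "drive_tool", "arguments": {
  "increments": [
    [[8,-1,0],[0,0,0],0],
    [[8,-1,0],[0,0,0],0],
    [[6,-0.8,0],[0,0,0],0],
    [[4,-0.5,0],[0,0,0],0],
    [[2,-0.3,0],[0,0,0],0],
    [[0,0,0],[0,0,0],0],
    [[0,0,0],[0,0,0],0],
    [[0,0,0],[0,0,0],0]
  ]
}}

```text
clock: 18.63
eef_pos: [0.5768, 0.0206, 0.0635]
tool_rot: [0.064, 0.998, 0.002, 0.003]
ft_force: [3.6, 4.0, 2.3]
grip_width: 0.0224
grasp_force: 60.1
```

Call:
{"name": "drive_tool", "arguments": {
  "increments": [
    [[2,-0.3,0],[0,0,0],0],
    [[2,-0.3,0],[0,0,0],0],
    [[1,0,0],[0,0,0],0],
    [[0,0,0],[0,0,0],0],
    [[0,0,0],[0,0,0],0],
    [[0,0,0],[0,0,0],0]
  ]
}}

```text
clock: 19.13
eef_pos: [0.5812, 0.02, 0.0635]
tool_rot: [0.064, 0.998, 0.002, 0.002]
ft_force: [2.1, 4.8, 2.7]
grip_width: 0.0226
grasp_force: 60.3
```

Call:
{"name": "drive_tool", "arguments": {
  "increments": [
    [[1,0,0],[0,0,0],0],
    [[0.7,-0.1,0],[0,0,0],0],
    [[0,0,0],[0,0,0],0],
    [[0,0,0],[0,0,0],0],
    [[0,0,0],[0,0,0],0]
  ]
}}

```text
clock: 19.55
eef_pos: [0.5813, 0.02, 0.0634]
tool_rot: [0.064, 0.998, 0.002, 0.001]
ft_force: [-1.3, 4.7, 7.4]
grip_width: 0.0229
grasp_force: 60.5
```

Against the home stop. Release and lift; then clear the views.

Call:
{"name": "drive_tool", "arguments": {
  "increments": [
    [[0,0,0],[0,0,0],1],
    [[0,0,0],[0,0,0],1],
    [[0,0,0],[0,0,0],1],
    [[0,0,0],[0,0,0],1],
    [[0,0,0],[0,0,0],1],
    [[0,0,0],[0,0,0],1],
    [[0,0,10],[0,0,0],1],
    [[0,0,25],[0,0,0],1]
  ]
}}

```text
clock: 20.22
eef_pos: [0.5778, 0.0182, 0.0941]
tool_rot: [0.065, 0.998, -0.0, -0.004]
ft_force: [-0.6, 0.6, 0.5]
grip_width: 0.0853
grasp_force: 0.0
```

Call:
{"name": "drive_tool", "arguments": {
  "increments": [
    [[0,0,35],[0,0,0],1],
    [[0,0,35],[0,0,0],1],
    [[0,0,35],[0,0,0],1],
    [[0,0,30],[0,0,0],1],
    [[-25,0,0],[0,0,0],1],
    [[-35,0,0],[0,0,0],1],
    [[-35,0,0],[0,0,0],1],
    [[-25,0,0],[0,0,0],1]
  ]
}}

```text
clock: 20.88
eef_pos: [0.4581, 0.0183, 0.2328]
tool_rot: [0.064, 0.998, -0.0, -0.0]
ft_force: [-0.3, 0.3, 0.5]
grip_width: 0.0853
grasp_force: 0.0
```

Call:
{"name": "drive_tool", "arguments": {
  "increments": [
    [[0,0,0],[0,0,0],1],
    [[0,0,0],[0,0,0],1],
    [[0,0,0],[0,0,0],1]
  ]
}}

```text
clock: 21.13
eef_pos: [0.4617, 0.0184, 0.2331]
tool_rot: [0.064, 0.998, 0.0, 0.001]
ft_force: [0.2, 0.4, 0.1]
grip_width: 0.0851
grasp_force: 0.0
```

```bash
python3 - <<'E'
from m import *
a=P[0];hsv=cv2.cvtColor(a["image"],cv2.COLOR_RGB2HSV).astype(int);H,S,V=[hsv[:,:,i] for i in range(3)]
red=((H<8)|(H>172))&(S>90);ys,xs=np.nonzero(red[122:134,308:326]);print("ptr",len(xs),xs.mean()+308,ys.mean()+122,"was 316.19 127.88")
fit("tray",(.536,.377),box(.11,.076,(0,.03)),[.536,.377,0])
fit("bay",(.536,.36),box(.136,.102,(0,)),[.536,.377,0])
cv2.imwrite("pics/end.png",cv2.resize(a["image"][105:295,145:345,::-1],None,fx=3,fy=3,interpolation=cv2.INTER_CUBIC))
print(get_obs()["clock"])
E
```

```text
ptr 16 316.1875 127.875 was 316.19 127.88
tray 2 [ 0.5356  0.3781 -0.021 ] 0.322
bay 2 [0.5347 0.3763 0.0018] 0.709
21.4333
```

View pics/end.png

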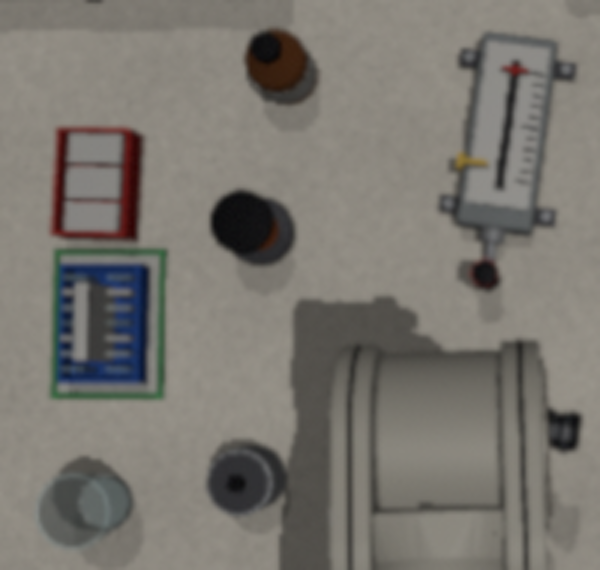

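The picture shows the tray square inside the green outline (about 55–165, 250–395), the pointer back at zero, and everything else where it was.

```bash
python3 -c "
from workcell import job_done
print(job_done())"
```

```text
the job is handed in; nothing more can be done
None
```

The job is handed in (no verdict was returned): the tray is parked square in the bay and released, the gauge was held level with the yellow marker for over 2 s and eased fully home, and the last top picture shows nothing displaced in the part it covers (the cooling-block side was not in it).

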